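Sort the stool parts into their sample trays

TASK

Sort the five loose wooden parts on the bench into the three metal trays: both bun feet, both drawer knobs and the stretcher rail each go in the tray whose glued-on sample is of the same kind. Stand every foot and knob upright on its base on the tray floor, lay the rail flat on its tray floor with the same side up as it lies now, and let go of everything. Leave the tin and the wax jar where they are.

Things in the scene. Friction and masses are not known exactly. Their poses are not given: they have to be found in the camera images.
- foot_a: loose bun foot for a stool, turned in pale wood: a squat round drum, 56 mm across between 14 and 32 mm above its underside, 42 mm tall, flat underside 40 mm across, with a steel stud 12 mm thick and 14 mm long upright in its top, about 60 g. Origin: centre of the flat underside it stands on; z up along its axis. One of two alike that share a tray.
- foot_b: loose bun foot for a stool, turned in pale wood: a squat round drum, 56 mm across between 14 and 32 mm above its underside, 42 mm tall, flat underside 40 mm across, with a steel stud 12 mm thick and 14 mm long upright in its top, about 60 g. Origin: centre of the flat underside it stands on; z up along its axis. One of two alike that share a tray.
- knob_a: loose drawer knob turned in pale wood: mushroom shape, 34 mm tall, standing on a base 26 mm across, narrow neck 16 mm across, round head 32 mm across (full width from 20 to 29 mm above the underside), about 20 g. Origin: centre of the base it stands on; z up along its axis. One of two alike that share a tray.
- knob_b: loose drawer knob turned in pale wood: mushroom shape, 34 mm tall, standing on a base 26 mm across, narrow neck 16 mm across, round head 32 mm across (full width from 20 to 29 mm above the underside), about 20 g. Origin: centre of the base it stands on; z up along its axis. One of two alike that share a tray.
- rail: loose short stretcher rail in pale wood: a square bar 76 mm long, 28 mm wide and 28 mm high with a round tenon, 16 mm thick and 12 mm long, at each end (100 mm overall), lying flat, about 50 g. Origin: middle of its underside; x along its length, z up.
- tray_feet: fixed dark metal tray, inside 120 mm (x) by 150 mm (y), walls 6 mm; inner floor 6 mm, rims 18 mm above the bench. Origin: tray centre at bench height, z up. Along its +x edge (the side away from the robot) a grey-painted board 56 mm wide, 18 mm high, with a glued sample 94 mm from the origin: a bun foot, so the feet belong in this tray. Only the sample tells the three trays apart.
- tray_knobs: fixed dark metal tray, inside 120 mm (x) by 150 mm (y), walls 6 mm; inner floor 6 mm, rims 18 mm above the bench. Origin: tray centre at bench height, z up. Along its +x edge (the side away from the robot) a grey-painted board 56 mm wide, 18 mm high, with a glued sample 94 mm from the origin: a drawer knob, so the knobs belong in this tray. Only the sample tells the three trays apart.
- tray_rails: fixed dark metal tray, inside 120 mm (x) by 150 mm (y), walls 6 mm; inner floor 6 mm, rims 18 mm above the bench. Origin: tray centre at bench height, z up. Along its +x edge (the side away from the robot) a grey-painted board 56 mm wide, 18 mm high, with a glued sample 94 mm from the origin: a rail lying along y, so the rail belongs in this tray. Only the sample tells the three trays apart.
- tin: bystander: closed round steel tin with a lid, 76 mm across, 45 mm tall, 300 g, beyond the trays to the left. Origin: centre of its underside.
- jar: bystander: amber glass jar of wax with a black screw cap, 64 mm across, 75 mm tall, 250 g, beyond the trays to the right. Origin: centre of its underside.
There are look-alikes about, which are no part of the job. What is shaped like the foot_a but purple or yellow is not meant. Leave any purple or red look-alike of the rail alone.

How it is judged (in metres and radians):
At the end, for the whole second after the job is handed in: Each foot, knob and the rail is in the tray with its own kind's sample: origin within 50 mm (tray x) and 65 mm (tray y) of the tray's centre, underside on the tray floor (2 to 11 mm above the bench), upright as at the start within 0.15 rad, at rest (x of foot_a in the frame of tray_feet between -0.05 and 0.05 m and y of foot_a in the frame of tray_feet between -0.065 and 0.065 m and z of foot_a in the frame of tray_feet between 0.002 and 0.011 m and angle between each of foot_a, foot_b, knob_a, knob_b, rail's own z axis and vertical below 0.15 rad and linear speed of each of foot_a, foot_b, knob_a, knob_b, rail below 0.02 m/s and angular speed of each of foot_a, foot_b, knob_a, knob_b, rail below 0.3 rad/s and x of foot_b in the frame of tray_feet between -0.05 and 0.05 m and y of foot_b in the frame of tray_feet between -0.065 and 0.065 m and z of foot_b in the frame of tray_feet between 0.002 and 0.011 m and x of knob_a in the frame of tray_knobs between -0.05 and 0.05 m and y of knob_a in the frame of tray_knobs between -0.065 and 0.065 m and z of knob_a in the frame of tray_knobs between 0.002 and 0.011 m and x of knob_b in the frame of tray_knobs between -0.05 and 0.05 m and y of knob_b in the frame of tray_knobs between -0.065 and 0.065 m and z of knob_b in the frame of tray_knobs between 0.002 and 0.011 m and x of rail in the frame of tray_rails between -0.05 and 0.05 m and y of rail in the frame of tray_rails between -0.065 and 0.065 m and z of rail in the frame of tray_rails between 0.002 and 0.011 m); the robot touches nothing.
It fails at once if the tin was pushed more than 25 mm (distance of tin from where it was at the start of the episode above 0.025 m).
It fails at once if the wax jar was pushed more than 25 mm (distance of jar from where it was at the start of the episode above 0.025 m).
It also fails if it takes over 112 s, if anything falls off the work surface, if the arm or the gripper's body presses on something with over 40 N, if the wrist force passes 120 N, or if a joint passes its speed limit or range.

ROBOT

A 6-joint arm with a two-finger parallel gripper is mounted at the origin on the work surface. World frame = base frame: x ahead of the robot, y to its left, z up, the work surface at z = 0. Lengths are in mm, angles in rad, forces in N, time in s.
With the tool pointing down it reaches from about 350 to 775 mm from the base axis. Payload 7.3 kg.
Tool frame: the origin (TCP) lies midway between the tips of the shut fingers; the grasp point (between the pads) lies 19 mm behind it; z points along the fingers, y is the line along which they close (so a half turn about z gives the same grasp; the last joint's range is limited). The gripper opens to 92 mm and grips with 3 to 60 N. Pads are 19 mm wide; open, the fingers measure 130 mm over their backs; the gripper's body (75 mm by 190 mm) begins 47 mm behind the grasp point.
Start: joints at [-1.288, 0.342, 1.524, -0, 1.275, -0.146], TCP at [218.308, -477.479, 226.741] pointing down, gripper open.
Joint ranges: [-2.53, 2.53], [-0.77, 2.02], [0.04, 2.7], [-1, 4.14], [0.28, 2.66], [-3.11, 3.11]. Speed limits (rad/s): [2.57, 2.57, 3.14, 3.14, 3.14, 3.14].

INTERFACE

Orientations are given as [roll, pitch, yaw] about the fixed x, y, z axes, in that order (R = Rz(yaw) Ry(pitch) Rx(roll)).
In Python, from plant import get_obs, capture, camera_model, close_job, search_frame, regions_of, pinpoint gives the robot as it stands. The module is installed in compiled form; this text tells all that it offers.
- The arm moves only by the shell command python3 -m pendant 'ROWS'. ROWS is JSON, one flat list of numbers, 7 for each row, row after row: the shift along the tool's x, y, z in units of 30 mm (1.0 is 30 mm), then the turn, a rotation vector about the tool's x, y, z in units of 4 degrees (1.0 is 4 degrees), then the closure, from -1 (fully open) to 1 (shut), so that 0 is half open. In form: [dx, dy, dz, wx, wy, wz, gripper, dx, dy, dz, wx, wy, wz, gripper, ...]. A call has 1 to 12 rows; each row shifts and turns the commanded pose from where the row before left it, along the tool's axes as they then stand; what a row does not reach is not made up. A row lasts 1/10 s, in which the tool goes at most 50 mm and 8.59 degrees, less where a joint would pass 70% of its speed; a pose out of reach is approached as far as the arm can. A call with a number of a shift or a turn outside -1 to 1 is refused whole. A call with a gripper value outside its range is refused whole. The fingers move at their own pace and stop on an object; the grip force is fixed at half the most. Time passes only in rows, so rows that do not move let the fingers close. It gives the time, the measured TCP pose, the force, the opening and the grip force at its end, in the units of the state.
- get_obs(): the state, without advancing time (a new reading comes with each control period).
- capture(name): name is "scene" or "top" or "wrist"; returns the picture (480x640x3 uint8, red, green, blue); there is no depth.
- camera_model(name): a dict with "fov_y" (degrees; the focal length in pixels is half the picture's height over the tangent of half this angle, whatever the lens; pixels are square), "cx", "cy" (the principal point, pixels), "pose" (4x4, takes a point from camera to world coordinates). Camera axes: x right, y up, looking along -z (the intrinsics and any distortion apply to the point x, -y, -z); pixel columns grow to the right and rows downward; lengths in mm; the calibration is good to about 2 mm. A picture is of the moment at which its call begins: read the wrist's pose just before it. camera_model takes no time and is no camera call; for the wrist camera it gives the pose at the moment of the call.
- close_job(): hands the job in; it is judged then, once.
Trained networks look in the newest picture that a camera, given by its name, has taken for a name from the list of things; names that differ only in an ending like _2 or _b are one class to them, and where a whole thing is asked for, a point or a joint stands for the part that bears it (a point fixed in the world has none). Each returns a list of dicts, best first, with "score" (0 to 1); they miss things now and then, are a little off and sometimes report something else, mostly with a low value. They report only what shows in the picture. A call takes as long as a camera call. They do not tell look-alikes from the thing itself.
- search_frame(camera, thing): "location" ([column, row] in pixels, amid what is visible of it).
- regions_of(camera, thing): "pixels" (480x640 bool, what is visible of it) and "location" ([column, row] in pixels, amid what is visible of it).
- pinpoint(camera, thing): "location" ([column, row] in pixels: a listed point, or the origin of a listed thing).
The state is a dict: "time": time; "joint_positions": joint angles; "dq": joint speeds; "tau": joint torques, N m; "tool_pos": TCP position; "tcp_rot": TCP orientation; "contact_force": force on the tool from outside, world axes, zero at the start; "moment": the same for the moment, N m; "grip_width": finger opening in mm; "finger_force": force on a finger pad.
Only numpy, scipy, OpenCV 4.12 (cv2) and the standard library are available. Lean on these libraries where they do the work, as an engineer would, in place of code of your own. Each camera call takes 0.05 s, during which the arm holds its last target. There are 200 camera calls.

## Working session

There is one attempt and no reset: what is moved stays moved. The work goes in short steps, Python scripts to look and compute and a shell command to move; the robot and the scene stay as the last step left them, time stands still between calls to the robot, and variables do not carry over. Pictures are saved under pics/ and viewed, at most 14 in all, crops included, and the job is handed in when it is done.

```bash
mkdir -p pics; ls; python3 - <<'E'
from plant import *
import cv2,numpy as np
for c in ["top","scene"]:
    im=capture(c); cv2.imwrite(f"pics/{c}0.png",im[:,:,::-1])
    m=camera_model(c); print(c,{k:(np.round(v,3).tolist() if k=="pose" else v) for k,v in m.items()})
o=get_obs();print(o)
E
```

```text
pics
top {'fov_y': 55.3091041573845, 'cx': 318.5536707995045, 'cy': 241.50728011201306, 'pose': [[0.004, 0.995, -0.096, 431.572], [-0.999, 0.008, 0.039, 23.204], [0.04, 0.095, 0.995, 891.782], [0.0, 0.0, 0.0, 1.0]]}
scene {'fov_y': 51.174397774520216, 'cx': 320.1824929188685, 'cy': 239.09662550909874, 'pose': [[-0.349, -0.602, 0.718, 1224.491], [0.937, -0.211, 0.279, 270.778], [-0.017, 0.77, 0.638, 663.696], [0.0, 0.0, 0.0, 1.0]]}
{'time': 0.1, 'joint_positions': array([-1.28801944e+00,  3.42631680e-01,  1.52492524e+00, -9.46237420e-06,
        1.27539803e+00, -1.46019913e-01]), 'dq': array([ 0.00024463, -0.00186434, -0.00257214, -0.00080405,  0.00034997,
       -0.00035166]), 'tau': array([ 2.22969211e-03, -4.32001770e+01, -2.44693744e+01,  7.19706248e-02,
        5.25792805e-02, -4.53397524e-05]), 'tool_pos': array([ 218.18796817, -477.11195881,  226.12424366]), 'tcp_rot': array([-3.14024354e+00, -1.89263363e-04,  4.28799436e-01]), 'contact_force': array([-0.77692687,  0.69896526,  0.29652924]), 'moment': array([0.00436055, 0.04001225, 0.04119938]), 'finger_force': 0.0, 'grip_width': 91.8687861050309}
```

View pics/top0.png

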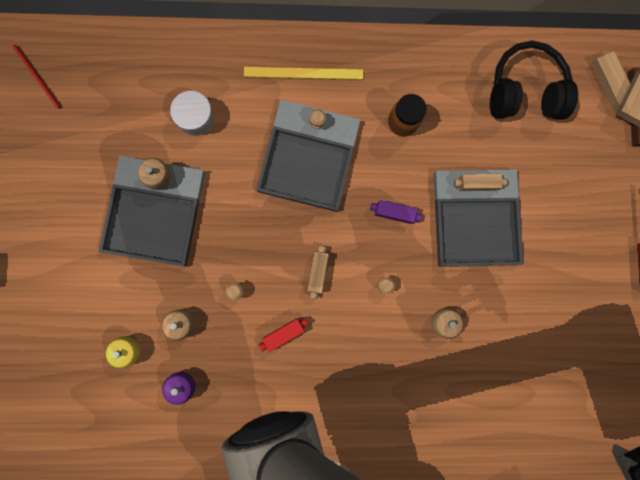

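View pics/scene0.png

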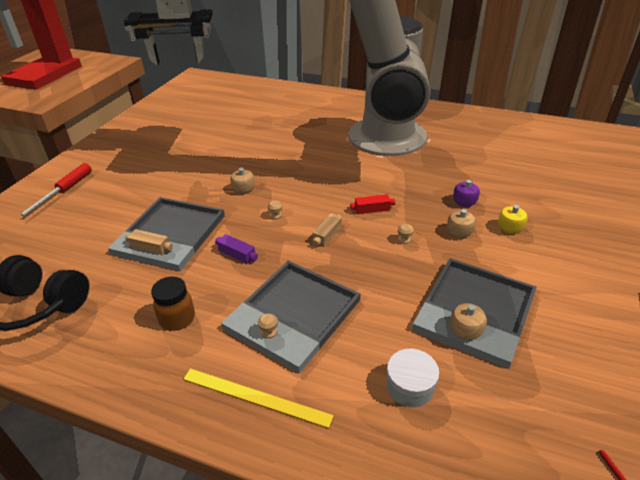

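The top view shows the foot tray at (153,225), the knob tray at (308,168) and the rail tray at (479,233). The loose feet are at (177,323) and (448,323), the knobs at (235,290) and (387,285), and the rail at (318,272). These could be mistaken for a part:
- **Foot look-alikes:** yellow (121,352), purple (178,388) and the glued sample (153,173).
- **Rail look-alikes:** purple (397,211), red (284,334) and the glued sample (482,182).
- **Knob look-alike:** the glued sample (318,118).

The pale, unglued parts are the ones I want.

```bash
cat > h.py <<'E'
from plant import *
import numpy as np, cv2
from scipy.spatial.transform import Rotation as Ro
def px2w(cam,uv,z,m=None):
    m=m or camera_model(cam); f=240/np.tan(np.radians(m["fov_y"]/2)); P=np.array(m["pose"])
    d=P[:3,:3]@np.array([(uv[0]-m["cx"])/f,-(uv[1]-m["cy"])/f,-1]); t=P[:3,3]
    return t+d*(z-t[2])/d[2]
def w2px(cam,p,m=None):
    m=m or camera_model(cam); f=240/np.tan(np.radians(m["fov_y"]/2)); P=np.array(m["pose"])
    c=P[:3,:3].T@(np.asarray(p,float)-P[:3,3]); return np.array([m["cx"]+f*c[0]/-c[2],m["cy"]-f*c[1]/-c[2]])
def go(x,y,z,yaw=None):
    "total shift (units of 30 mm, tool axes) and wz (units of 4 deg) to an upright pose; yaw in deg mod 180"
    o=get_obs(); R=Ro.from_euler("xyz",o["tcp_rot"]); d=R.inv().apply(np.array([x,y,z])-o["tool_pos"])/30
    T=R if yaw is None else min((Ro.from_euler("xyz",[180,0,yaw+k],degrees=True) for k in(0,180)),key=lambda T:(R.inv()*T).magnitude())
    w=np.degrees((R.inv()*T).as_rotvec())/4
    print("shift first",d.round(2),"turn",w.round(2),"at",o["tool_pos"].round(1),"yaw",np.degrees(o["tcp_rot"][2]).round(1),"J",o["joint_positions"].round(2),"t",round(o["time"],1),"w",round(o["grip_width"],1))
    print("  shift after turn",(T.inv().apply(np.array([x,y,z])-o["tool_pos"])/30).round(2))
E
python3 - <<'E'
from h import *
capture("top")
for n in ["foot_a","knob_a","rail","tray_feet","tray_knobs","tray_rails","tin","jar"]:
    for r in pinpoint("top",n)[:7]:
        z={"foot":0,"knob":0,"rail":0,"tray":0}.get(n[:4],0)
        print(n,round(r["score"],2),np.round(r["location"],1),px2w("top",r["location"],z).round(0))
for n in ["rail","tray_feet","tray_knobs","tray_rails"]:
    for r in regions_of("top",n)[:5]:
        c,_=cv2.findContours(r["pixels"].astype(np.uint8),0,2); c=max(c,key=cv2.contourArea)
        b=cv2.boxPoints(cv2.minAreaRect(c)); w=np.array([px2w("top",p,28 if n=="rail" else 18)[:2] for p in b])
        print(n,round(r["score"],2),np.round(r["location"]),"centre",w.mean(0).round(),"edges",(w[1]-w[0]).round(),(w[2]-w[1]).round())
E
python3 -c "
import cv2;i=cv2.imread('pics/top0.png')[250:360,100:480];cv2.imwrite('pics/crop0.png',cv2.resize(i,None,fx=2,fy=2))"
```

```text
foot_a 0.94 [443.9 319.3] [ 367. -257.    0.]
foot_a 0.8 [178.  327.9] [350. 255.   0.]
foot_a 0.79 [122.6 349.8] [310. 356.   0.]
knob_a 0.67 [234.8 288.5] [425. 149.   0.]
knob_a 0.62 [384.3 282.5] [ 438. -141.    0.]
knob_a 0.32 [477.6 230.2] [ 542. -329.    0.]
rail 0.93 [392.5 215.6] [ 570. -158.    0.]
rail 0.84 [284.8 334. ] [339.  52.   0.]
rail 0.76 [315.8 273.6] [455.  -7.   0.]
tray_feet 0.92 [153.7 226.8] [543. 307.   0.]
tray_knobs 0.56 [302.1 168.9] [662.  21.   0.]
tray_rails 0.77 [476.4 231.4] [ 540. -326.    0.]
tin 0.63 [194.  118.6] [761. 237.   0.]
tin 0.22 [444.4 320.6] [ 364. -258.    0.]
jar 0.69 [401.2 118.2] [ 769. -178.    0.]
jar 0.52 [384.3 282.7] [ 437. -141.    0.]
rail 0.92 [395. 213.] centre [ 573. -159.] edges [32. -8.] [-23. -97.]
rail 0.9 [318. 274.] centre [457.  -9.] edges [ 97. -20.] [ -6. -30.]
rail 0.65 [152. 211.] centre [574. 303.] edges [192. -28.] [ -32. -166.]
rail 0.56 [284. 335.] centre [341.  54.] edges [ 48. -90.] [-28. -15.]
tray_feet 0.7 [153. 211.] centre [574. 306.] edges [193. -27.] [ -31. -168.]
tray_knobs 0.95 [307. 154.] centre [686.   9.] edges [188. -43.] [ -38. -161.]
tray_rails 0.9 [478. 218.] centre [ 566. -323.] edges [  11. -170.] [-192.   -2.]
```

View pics/crop0.png

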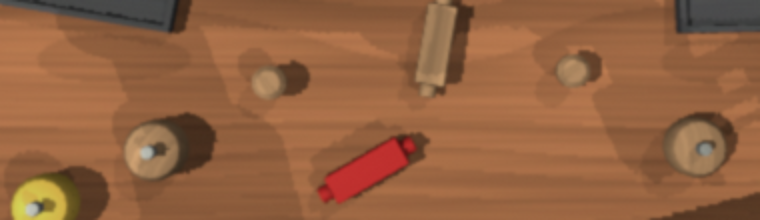

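The crop confirms it: the pale feet are at either end, the pale knobs and the pale rail lie between, and only the yellow and red ones are look-alikes. I'll start with the right-hand foot.

```bash
python3 -c "
from h import *
go(367,-257,150)"
```

```text
shift first [ 7.56 -4.62  2.56] turn [0. 0. 0.] at [ 218.3 -477.5  226.7] yaw 24.6 J [-1.29  0.34  1.52 -0.    1.28 -0.15] t 0.8 w 92.1
  shift after turn [ 7.56 -4.62  2.56]
```

```bash
python3 -m pendant '[0.94,-0.58,0.32,0,0,0,-1,0.94,-0.58,0.32,0,0,0,-1,0.94,-0.58,0.32,0,0,0,-1,0.94,-0.58,0.32,0,0,0,-1,0.94,-0.58,0.32,0,0,0,-1,0.94,-0.58,0.32,0,0,0,-1,0.94,-0.58,0.32,0,0,0,-1,0.98,-0.56,0.32,0,0,0,-1,0,0,0,0,0,0,-1,0,0,0,0,0,0,-1]'
cat >> h.py <<'E'
def look(thing,z,out=None):
    m=camera_model("wrist"); im=capture("wrist"); o=get_obs()
    for r in pinpoint("wrist",thing)[:3]: print("pin",round(r["score"],2),np.round(r["location"]),px2w("wrist",r["location"],0,m).round(1))
    for r in regions_of("wrist",thing)[:3]:
        c,_=cv2.findContours(r["pixels"].astype(np.uint8),0,2); c=max(c,key=cv2.contourArea)
        (u,v),rad=cv2.minEnclosingCircle(c); b=cv2.boxPoints(cv2.minAreaRect(c)); w=np.array([px2w("wrist",p,z,m)[:2] for p in b])
        print("reg",round(r["score"],2),"loc",np.round(r["location"]),"box centre",px2w("wrist",b.mean(0),z,m).round(1),"edges",(w[1]-w[0]).round(),(w[2]-w[1]).round())
    print("tcp",o["tool_pos"].round(1))
    if out: cv2.imwrite(f"pics/{out}.png",im[:,:,::-1])
E
python3 -c "
from h import *
look('foot_a',28,'w1')"
```

```text
time: 1.75
tool_pos: [367.2, -256.9, 150.0]
tcp_rot: [3.141, 0.0, 0.431]
contact_force: [0.2, -0.9, 0.4]
grip_width: 91.8
finger_force: 0.0
pin 0.82 [317. 232.] [ 360.8 -257.1    0. ]
reg 0.93 loc [318. 235.] box centre [ 363.4 -254.6   28. ] edges [ 29. -45.] [-47. -31.]
tcp [ 367.  -257.7  150.2]
```

View pics/w1.png

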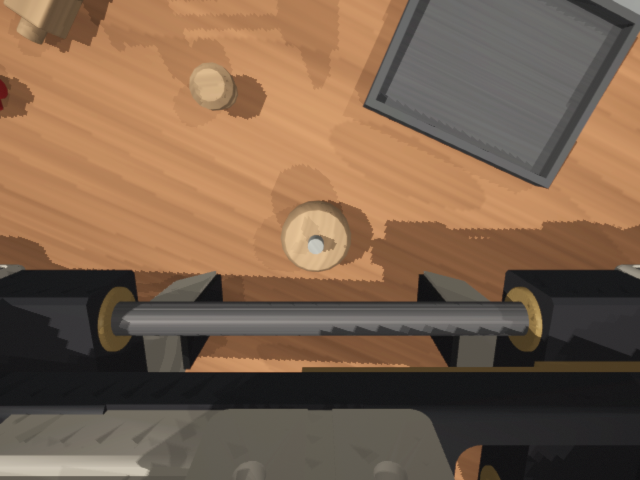

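The wrist view shows the pale foot at (317,236) with its stud at (316,244), so it stands at about (362,-256). I'll go down and grip it.

```bash
python3 -c "
from h import *
go(362.5,-256,9)"
```

```text
shift first [-0.1  -0.13  4.71] turn [0. 0. 0.] at [ 366.7 -258.2  150.3] yaw 24.5 J [-0.78  0.29  1.84 -0.    1.01  0.36] t 1.9 w 91.7
  shift after turn [-0.1  -0.13  4.71]
```

```bash
python3 -m pendant '[-0.1,-0.1,0.8,0,0,0,-1,0,0,0.8,0,0,0,-1,0,0,0.8,0,0,0,-1,0,0,0.8,0,0,0,-1,0,0,0.8,0,0,0,-1,0,0,0.7,0,0,0,-1,0,0,0,0,0,0,-1,0,0,0,0,0,0,1,0,0,0,0,0,0,1,0,0,0,0,0,0,1,0,0,0,0,0,0,1,0,0,0,0,0,0,1]' && python3 -m pendant '[0,0,0,0,0,0,1,0,0,0,0,0,0,1,0,0,0,0,0,0,1,0,0,0,0,0,0,1]'; python3 -c "
from h import *
go(546,309,150,82)"
```

```text
time: 3.1
tool_pos: [363.2, -255.8, 9.5]
tcp_rot: [3.141, -0.0, 0.429]
contact_force: [0.1, 0.5, 0.7]
grip_width: 56.4
finger_force: 0.3
time: 3.5
tool_pos: [363.2, -255.8, 9.4]
tcp_rot: [3.141, -0.0, 0.429]
contact_force: [-0.7, -0.0, 6.1]
grip_width: 55.6
finger_force: 30.0
shift first [ 13.37 -14.58  -4.7 ] turn [ 1.000e-02  0.000e+00 -1.436e+01] at [ 363.2 -255.8    9.4] yaw 24.6 J [-0.79  0.52  1.99 -0.    0.63  0.36] t 3.5 w 55.6
  shift after turn [19.49  3.41 -4.69]
```

```bash
python3 -m pendant '[0,0,-0.4,0,0,0,1,0,0,-0.4,0,0,-1,1,0,0,-0.4,0,0,-1,1,0,0,-0.4,0,0,-1,1,0,0,-0.4,0,0,-1,1,0,0,-0.4,0,0,-1,1,0,0,-0.4,0,0,-1,1,0,0,-0.4,0,0,-1,1,0,0,-0.4,0,0,-1,1,0,0,-0.4,0,0,-1,1,0,0,-0.4,0,0,-1,1,0,0,-0.3,0,0,-1,1]' && python3 -m pendant '[0,0,0,0,0,-1,1,0,0,0,0,0,-1,1,0,0,0,0,0,-1,1,0,0,0,0,0,-0.36,1]'; python3 -c "
from h import *
go(538.7,271.7,130,82)"
```

```text
time: 4.7
tool_pos: [362.9, -255.6, 150.5]
tcp_rot: [3.141, 0.0, 1.2]
contact_force: [-0.1, -0.5, -1.0]
grip_width: 55.1
finger_force: 30.0
time: 5.1
tool_pos: [362.8, -255.4, 149.8]
tcp_rot: [-3.141, -0.0, 1.433]
contact_force: [-0.4, 0.5, -0.2]
grip_width: 55.3
finger_force: 30.0
shift first [18.21  3.4   0.66] turn [-0.01 -0.    0.03] at [ 362.8 -255.4  149.8] yaw 82.1 J [-0.79  0.28  1.85 -0.    1.01 -0.65] t 5.1 w 55.3
  shift after turn [18.21  3.36  0.66]
```

```bash
python3 -m pendant '[0.96,0.18,0,0,0,0,1,0.96,0.18,0,0,0,0,1,0.96,0.18,0,0,0,0,1,0.96,0.18,0,0,0,0,1,0.96,0.18,0,0,0,0,1,0.96,0.18,0,0,0,0,1,0.96,0.18,0,0,0,0,1,0.96,0.18,0,0,0,0,1,0.96,0.18,0,0,0,0,1,0.96,0.18,0,0,0,0,1]' && python3 -m pendant '[0.96,0.18,0,0,0,0,1,0.96,0.18,0,0,0,0,1,0.96,0.18,0,0,0,0,1,0.96,0.18,0,0,0,0,1,0.96,0.18,0,0,0,0,1,0.96,0.18,0,0,0,0,1,0.96,0.18,0,0,0,0,1,0.96,0.18,0,0,0,0,1,0.93,0.14,0.6,0,0,0,1,0,0,0,0,0,0,1,0,0,0,0,0,0,1]'; python3 -c "
from h import *
look('tray_feet',18,'w2'); go(538.7,271.7,130,82)"
```

```text
time: 6.1
tool_pos: [456.6, 23.3, 149.8]
tcp_rot: [-3.141, 0.0, 1.43]
contact_force: [-0.5, -0.1, -0.0]
grip_width: 55.2
finger_force: 30.0
time: 7.2
tool_pos: [538.6, 271.3, 130.9]
tcp_rot: [-3.14, 0.001, 1.432]
contact_force: [0.6, -0.8, -1.1]
grip_width: 55.1
finger_force: 30.0
reg 0.78 loc [369. 162.] box centre [578.8 313.1  18. ] edges [ 36. 158.] [190. -31.]
tcp [538.9 270.8 131.6]
shift first [ 0.04 -0.03  0.08] turn [ 0.01  0.   -0.01] at [539.4 270.4 132.4] yaw 81.9 J [ 0.34  0.57  1.43 -0.    1.14  0.48] t 7.3 w 55.8
  shift after turn [ 0.04 -0.03  0.08]
```

View pics/w2.png

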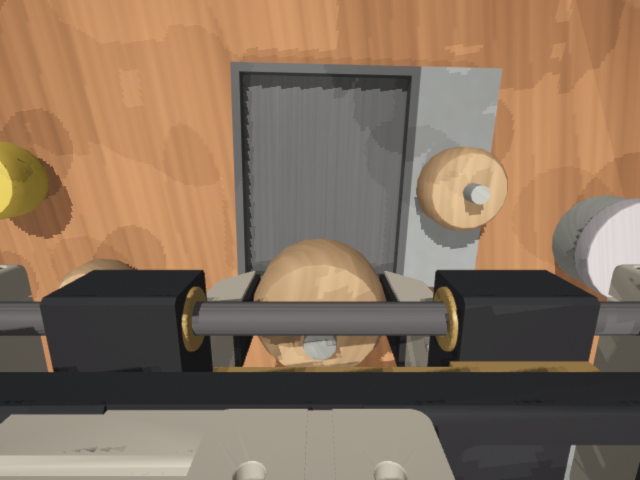

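The held foot is at (320,300). The tray's far rim runs from (232,63) to (500,70), including the board, and its inner top corners are at about (242,72) and (412,75).

```bash
python3 -c "
from h import *
for p in [(232,63),(242,73),(412,75),(500,70),(236,200),(402,230)]: print(p,px2w('wrist',p,18).round(1))
"
```

```text
(232, 63) [496.1 400.5  18. ]
(242, 73) [501.7 393.2  18. ]
(412, 75) [618.9 375.4  18. ]
(500, 70) [679.7 370.1  18. ]
(236, 200) [480.2 306.6  18. ]
(402, 230) [602.8 265.8  18. ]
```

```bash
python3 -c "
from h import *
go(541,273,16,81.4)"
```

```text
shift first [0.09 0.04 3.88] turn [0.01 0.   0.14] at [539.4 270.4 132.4] yaw 81.9 J [ 0.34  0.57  1.43 -0.    1.14  0.48] t 7.3 w 55.8
  shift after turn [0.09 0.04 3.88]
```

```bash
python3 -m pendant '[0.06,0.06,0.7,0,0,0.14,1,0,0,0.7,0,0,0,1,0,0,0.7,0,0,0,1,0,0,0.7,0,0,0,1,0,0,0.5,0,0,0,1,0,0,0.3,0,0,0,1,0,0,0.2,0,0,0,1,0,0,0,0,0,0,1,0,0,0,0,0,0,1]'
```

```text
time: 8.25
tool_pos: [541.9, 272.8, 18.7]
tcp_rot: [3.14, -0.001, 1.421]
contact_force: [-0.2, 0.4, 0.0]
grip_width: 55.3
finger_force: 30.0
```

```bash
python3 -m pendant '[0,0,0.1,0,0,0,1,0,0,0,0,0,0,1,0,0,0,0,0,0,1]' && python3 -m pendant '[0,0,0,0,0,0,-0.48,0,0,0,0,0,0,-0.48,0,0,0,0,0,0,-0.48,0,0,0,0,0,0,-0.48]' && python3 -m pendant '[0,0,-0.3,0,0,0,-0.48,0,0,-0.6,0,0,0,-0.48,0,0,-0.8,0,0,0,-0.48,0,0,-0.8,0,0,0,-1,0,0,-0.8,0,0,0,-1,0,0,-0.8,0,0,0,-1]'; python3 -c "
from h import *
go(350,255,150,81.4)"
```

```text
time: 8.55
tool_pos: [542.0, 273.0, 15.5]
tcp_rot: [3.14, -0.001, 1.422]
contact_force: [0.4, 0.7, 1.3]
grip_width: 55.4
finger_force: 30.0
time: 8.95
tool_pos: [541.2, 272.7, 14.7]
tcp_rot: [-3.141, 0.0, 1.422]
contact_force: [-0.4, 0.9, 0.1]
grip_width: 68.3
finger_force: 0.0
time: 9.55
tool_pos: [541.3, 272.8, 139.6]
tcp_rot: [3.141, -0.0, 1.422]
contact_force: [-0.2, -0.2, -0.3]
grip_width: 87.5
finger_force: 0.0
shift first [-1.53 -6.22 -0.35] turn [ 0.01 -0.    0.01] at [541.3 272.8 139.6] yaw 81.4 J [ 0.34  0.56  1.41 -0.    1.16  0.49] t 9.6 w 87.5
  shift after turn [-1.54 -6.22 -0.35]
```

```bash
python3 -m pendant '[-0.22,-0.89,-0.05,0,0,0,-1,-0.22,-0.89,-0.05,0,0,0,-1,-0.22,-0.89,-0.05,0,0,0,-1,-0.22,-0.89,-0.05,0,0,0,-1,-0.22,-0.89,-0.05,0,0,0,-1,-0.22,-0.89,-0.05,0,0,0,-1,-0.22,-0.89,-0.05,0,0,0,-1,0,0,0,0,0,0,-1,0,0,0,0,0,0,-1]'; python3 -c "
from h import *
look('foot_a',28); go(350,255,9)"
```

```text
time: 10.45
tool_pos: [350.1, 255.2, 149.3]
tcp_rot: [3.14, -0.001, 1.422]
contact_force: [-0.4, -1.0, -0.3]
grip_width: 91.7
finger_force: 0.0
pin 0.95 [332. 233.] [359.8 247.6   0. ]
pin 0.93 [255. 128.] [309.8 343.9   0. ]
pin 0.83 [547. 174.] [545.7 271.3   0. ]
reg 0.84 loc [333. 238.] box centre [359.  249.2  28. ] edges [54. -8.] [ -7. -57.]
reg 0.73 loc [248. 122.] box centre [309.1 347.5  28. ] edges [53. 15.] [ 17. -53.]
reg 0.63 loc [195. 258.] box centre [247.8 250.5  28. ] edges [59. -5.] [ -7. -45.]
tcp [350.6 255.2 149.1]
shift first [-0.01 -0.03  4.66] turn [0. 0. 0.] at [350.8 255.1 148.7] yaw 81.4 J [ 0.45  0.27  1.88 -0.    1.    0.6 ] t 10.6 w 92.0
  shift after turn [-0.01 -0.03  4.66]
```

```bash
python3 -m pendant '[-0.18,0.33,0.8,0,0,0,-1,0,0,0.8,0,0,0,-1,0,0,0.8,0,0,0,-1,0,0,0.8,0,0,0,-1,0,0,0.8,0,0,0,-1,0,0,0.67,0,0,0,-1,0,0,0,0,0,0,-1,0,0,0,0,0,0,1,0,0,0,0,0,0,1,0,0,0,0,0,0,1,0,0,0,0,0,0,1,0,0,0,0,0,0,1]' && python3 -m pendant '[0,0,0,0,0,0,1,0,0,0,0,0,0,1,0,0,0,0,0,0,1,0,0,0,0,0,0,1]'; python3 -c "
from h import *
go(549+2+5.7,310+37.6,130,81.4)"
```

```text
time: 11.8
tool_pos: [359.0, 248.2, 8.8]
tcp_rot: [3.141, -0.001, 1.422]
contact_force: [0.7, 1.1, 0.6]
grip_width: 56.6
finger_force: 0.3
time: 12.2
tool_pos: [359.0, 248.2, 8.8]
tcp_rot: [3.141, -0.0, 1.422]
contact_force: [-0.5, -0.5, 6.4]
grip_width: 55.2
finger_force: 30.0
shift first [ 4.26  6.03 -4.03] turn [ 0.01 -0.01  0.01] at [359.  248.2   8.8] yaw 81.5 J [ 0.43  0.51  2.01 -0.    0.61  0.58] t 12.2 w 55.2
  shift after turn [ 4.26  6.02 -4.04]
```

```bash
python3 -m pendant '[0,0,-0.7,0,0,0,1,0,0,-0.8,0,0,0,1,0,0,-0.8,0,0,0,1,0,0,-0.9,0,0,0,1,0,0,-0.9,0,0,0,1]' && python3 -m pendant '[0.61,0.84,0,0,0,0,1,0.61,0.84,0,0,0,0,1,0.61,0.84,0,0,0,0,1,0.61,0.84,0,0,0,0,1,0.61,0.84,0,0,0,0,1,0.61,0.84,0,0,0,0,1,0.6,0.84,0,0,0,0,1,0,0,0,0,0,0,1,0,0,0,0,0,0,1]';  python3 -c "
from h import *
go(552.7,347.9,15)"
```

```text
time: 12.7
tool_pos: [358.2, 247.9, 132.1]
tcp_rot: [-3.141, 0.001, 1.422]
contact_force: [0.8, 0.0, -0.0]
grip_width: 55.6
finger_force: 30.0
time: 13.6
tool_pos: [551.5, 347.9, 130.1]
tcp_rot: [-3.14, 0.001, 1.422]
contact_force: [0.5, 0.5, -0.8]
grip_width: 55.8
finger_force: 30.0
shift first [0.01 0.05 3.84] turn [0. 0. 0.] at [551.5 347.9 130.1] yaw 81.4 J [ 0.45  0.66  1.27 -0.    1.22  0.59] t 13.6 w 55.8
  shift after turn [0.01 0.05 3.84]
```

```bash
python3 -m pendant '[0,0.03,0.8,0,0,0,1,0,0,0.8,0,0,0,1,0,0,0.8,0,0,0,1,0,0,0.7,0,0,0,1,0,0,0.4,0,0,0,1,0,0,0.2,0,0,0,1,0,0,0.1,0,0,0,1,0,0,0,0,0,0,1,0,0,0,0,0,0,1]'
```

```text
time: 14.5
tool_pos: [553.5, 348.3, 18.3]
tcp_rot: [3.14, -0.001, 1.422]
contact_force: [-0.3, -0.3, -0.8]
grip_width: 55.3
finger_force: 30.0
```

Next is the left knob at about (425,149).

```bash
python3 -m pendant '[0,0,0.11,0,0,0,1,0,0,0,0,0,0,1,0,0,0,0,0,0,1]' && python3 -m pendant '[0,0,0,0,0,0,-0.48,0,0,0,0,0,0,-0.48,0,0,0,0,0,0,-0.48,0,0,0,0,0,0,-0.48]' && python3 -m pendant '[0,0,-0.3,0,0,0,-0.48,0,0,-0.6,0,0,0,-0.48,0,0,-0.8,0,0,0,-0.48,0,0,-0.8,0,0,0,-0.48,0,0,-0.8,0,0,0,-0.48,0,0,-0.8,0,0,0,-0.48]'; python3 -c "
from h import *
go(425,149,130,77)"
```

```text
time: 14.8
tool_pos: [553.7, 348.4, 14.8]
tcp_rot: [3.14, -0.001, 1.422]
contact_force: [1.2, 0.3, 3.8]
grip_width: 55.3
finger_force: 30.0
time: 15.2
tool_pos: [552.8, 347.9, 13.7]
tcp_rot: [-3.141, 0.001, 1.422]
contact_force: [0.5, -1.1, -0.2]
grip_width: 67.6
finger_force: 0.0
time: 15.8
tool_pos: [552.9, 348.1, 138.7]
tcp_rot: [3.141, -0.0, 1.422]
contact_force: [0.6, 0.6, -0.3]
grip_width: 67.9
finger_force: 0.0
shift first [-7.2  -3.23  0.29] turn [ 0.01 -0.    1.11] at [552.9 348.1 138.7] yaw 81.5 J [ 0.44  0.65  1.26 -0.    1.23  0.59] t 15.8 w 67.9
  shift after turn [-7.42 -2.66  0.29]
```

```bash
python3 -m pendant '[-0.9,-0.4,0,0,0,0,-0.48,-0.9,-0.4,0,0,0,0,-0.48,-0.9,-0.4,0,0,0,0,-0.48,-0.9,-0.4,0,0,0,0,-0.48,-0.9,-0.4,0,0,0,0,-0.48,-0.9,-0.4,0,0,0,0,-0.48,-0.9,-0.4,0,0,0,0,-0.48,-0.9,-0.4,0,0,0,0,-0.48,0,0,0,0,0,0.55,-0.48,0,0,0,0,0,0.56,-0.48,0,0,0,0,0,0,-0.48]'; python3 -c "
from h import *
look('knob_a',25,'w3'); go(425,149,6)"
```

```text
time: 16.9
tool_pos: [426.1, 148.6, 137.7]
tcp_rot: [3.14, -0.0, 1.343]
contact_force: [0.2, 0.2, 0.0]
grip_width: 67.9
finger_force: 0.0
pin 0.61 [315. 235.] [421.  144.3   0. ]
reg 0.68 loc [315. 242.] box centre [421.3 146.3  25. ] edges [29. -7.] [ -7. -33.]
tcp [426.1 148.7 137.6]
shift first [-0.   -0.04  4.38] turn [0. 0. 0.] at [426.1 148.9 137.3] yaw 77.1 J [ 0.17  0.31  1.85 -0.    0.98  0.39] t 17.1 w 68.0
  shift after turn [-0.   -0.04  4.38]
```

View pics/w3.png

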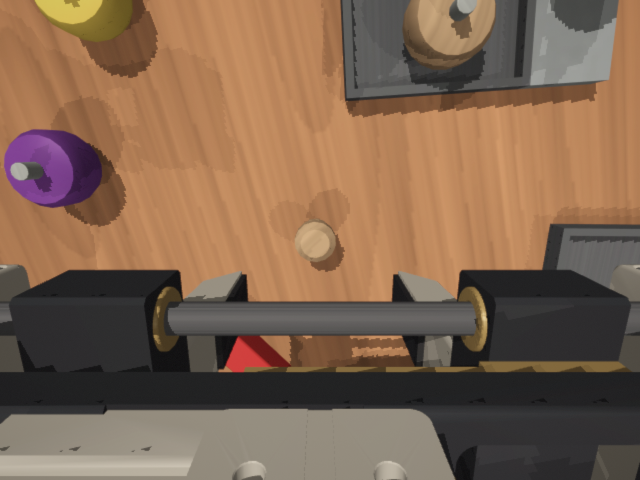

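The pale knob stands alone at (316,241), at about (421,146), with a foot in its tray at (450,20). I'll grip it by the head.

```bash
python3 -m pendant '[-0.13,-0.13,0.8,0,0,0,-0.48,0,0,0.8,0,0,0,-0.48,0,0,0.8,0,0,0,-0.48,0,0,0.8,0,0,0,-0.48,0,0,0.8,0,0,0,-0.48,0,0,0.4,0,0,0,-0.48,0,0,0,0,0,0,-0.48,0,0,0,0,0,0,1,0,0,0,0,0,0,1,0,0,0,0,0,0,1,0,0,0,0,0,0,1,0,0,0,0,0,0,1]' && python3 -m pendant '[0,0,0,0,0,0,1,0,0,0,0,0,0,1,0,0,0,0,0,0,1,0,0,0,0,0,0,1]'; python3 -c "
from h import *
go(652,-18,150,77)"
```

```text
time: 18.25
tool_pos: [421.5, 145.9, 5.4]
tcp_rot: [3.141, -0.0, 1.344]
contact_force: [0.7, 0.1, 0.5]
grip_width: 32.6
finger_force: 0.2
time: 18.65
tool_pos: [421.5, 145.9, 5.3]
tcp_rot: [3.141, -0.0, 1.344]
contact_force: [-0.2, -0.3, 6.2]
grip_width: 30.4
finger_force: 30.0
shift first [-3.59  8.72 -4.82] turn [ 0.01 -0.    0.  ] at [421.5 145.9   5.3] yaw 77.0 J [ 0.16  0.53  1.99 -0.    0.62  0.39] t 18.6 w 30.4
  shift after turn [-3.59  8.71 -4.82]
```

```bash
python3 -m pendant '[0,0,-0.7,0,0,0,1,0,0,-0.8,0,0,0,1,0,0,-0.9,0,0,0,1,0,0,-0.9,0,0,0,1,0,0,-0.9,0,0,0,1]' && python3 -m pendant '[-0.385,0.95,0,0,0,0,1,-0.385,0.95,0,0,0,0,1,-0.385,0.95,0,0,0,0,1,-0.385,0.95,0,0,0,0,1,-0.385,0.95,0,0,0,0,1,-0.385,0.95,0,0,0,0,1,-0.385,0.95,0,0,0,0,1,-0.385,0.95,0,0,0,0,1,-0.385,0.95,0,0,0,0,1,0,0,0,0,0,0,1,0,0,0,0,0,0,1]';  python3 -c "
from h import *
look('tray_knobs',18,'w4'); go(647.4,-13,12,77)"
```

```text
time: 19.15
tool_pos: [420.9, 145.8, 131.9]
tcp_rot: [-3.141, 0.0, 1.344]
contact_force: [0.2, -0.4, -0.5]
grip_width: 30.9
finger_force: 30.0
time: 20.25
tool_pos: [647.3, -13.3, 130.0]
tcp_rot: [-3.14, 0.0, 1.343]
contact_force: [0.3, 0.4, -1.3]
grip_width: 30.6
finger_force: 30.0
pin 0.88 [327. 195.] [659.1  14.2   0. ]
reg 0.81 loc [369. 175.] box centre [691.4  17.7  18. ] edges [ 45. 147.] [181. -45.]
tcp [646.9 -12.7 130.3]
shift first [-0.02  0.03  3.96] turn [-0.02  0.    0.01] at [646.9 -12.3 130.9] yaw 77.1 J [-0.14  0.65  1.29  0.    1.21  0.09] t 20.4 w 30.6
  shift after turn [-0.02  0.02  3.96]
```

View pics/w4.png

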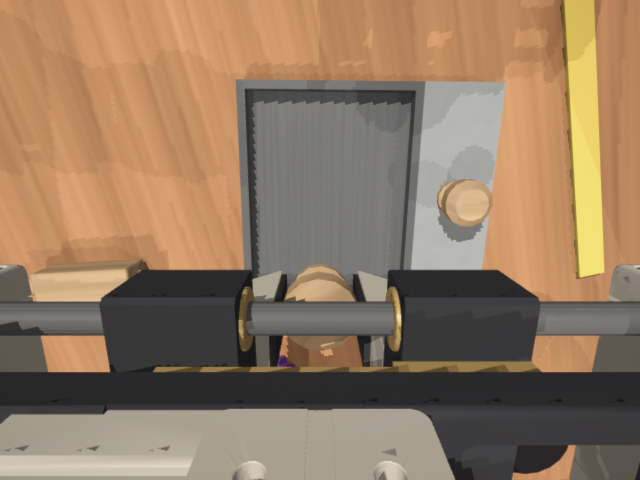

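The held knob is at (320,300), over the −y half of the knob tray. The tray's inner far corners are at (247,91) and (416,92), and its sample is at (466,203). The centre agrees with (659,14).

```bash
python3 -m pendant '[0,0,0.8,0,0,0,1,0,0,0.8,0,0,0,1,0,0,0.8,0,0,0,1,0,0,0.7,0,0,0,1,0,0,0.4,0,0,0,1,0,0,0.2,0,0,0,1,0,0,0.1,0,0,0,1,0,0,0,0,0,0,1,0,0,0,0,0,0,1]'; python3 -c "
from h import *
go(647.4,-13,12)"
```

```text
time: 21.3
tool_pos: [648.4, -13.2, 18.0]
tcp_rot: [3.14, -0.0, 1.344]
contact_force: [0.6, -0.1, -0.5]
grip_width: 30.8
finger_force: 30.0
shift first [-0.   -0.03  0.2 ] turn [0. 0. 0.] at [648.4 -13.2  18. ] yaw 77.0 J [-0.14  0.77  1.39 -0.    0.98  0.09] t 21.3 w 30.8
  shift after turn [-0.   -0.03  0.2 ]
```

```bash
python3 -m pendant '[0,0,0.1,0,0,0,1,0,0,0.1,0,0,0,1,0,0,0,0,0,0,1,0,0,0,0,0,0,1]' && python3 -m pendant '[0,0,0,0,0,0,-0.1,0,0,0,0,0,0,-0.1,0,0,0,0,0,0,-0.1,0,0,0,0,0,0,-0.1]' && python3 -m pendant '[0,0,-0.2,0,0,0,-0.1,0,0,-0.5,0,0,0,-0.1,0,0,-0.8,0,0,0,-0.1,0,0,-0.8,0,0,0,-0.1,0,0,-0.8,0,0,0,-0.48,0,0,-0.8,0,0,0,-0.48,0,0,0,0,0,0,-0.48]'; python3 -c "
from h import *
go(436,-140,130)"
```

```text
time: 21.7
tool_pos: [648.2, -13.2, 11.4]
tcp_rot: [3.141, 0.0, 1.344]
contact_force: [-0.2, -0.4, 3.5]
grip_width: 30.6
finger_force: 30.0
time: 22.1
tool_pos: [647.7, -13.1, 10.7]
tcp_rot: [-3.141, 0.0, 1.344]
contact_force: [0.3, 0.8, -0.4]
grip_width: 50.3
finger_force: 0.0
time: 22.8
tool_pos: [650.2, -13.4, 133.5]
tcp_rot: [3.133, -0.001, 1.344]
contact_force: [-0.4, 0.3, 0.3]
grip_width: 66.4
finger_force: 0.0
shift first [-5.72 -6.01  0.06] turn [0. 0. 0.] at [650.2 -13.4 133.5] yaw 77.0 J [-0.14  0.64  1.28 -0.    1.2   0.09] t 22.8 w 66.4
  shift after turn [-5.72 -6.01  0.06]
```

```bash
python3 -m pendant '[-0.82,-0.86,0,0,0,0,-0.48,-0.82,-0.86,0,0,0,0,-0.48,-0.82,-0.86,0,0,0,0,-0.48,-0.82,-0.86,0,0,0,0,-0.48,-0.82,-0.86,0,0,0,0,-0.48,-0.82,-0.86,0,0,0,0,-0.48,-0.8,-0.85,0,0,0,0,-0.48,0,0,0,0,0,0,-0.48,0,0,0,0,0,0,-0.48]'; python3 -c "
from h import *
look('knob_a',25); go(436,-140,5.5)"
```

```text
time: 23.7
tool_pos: [433.6, -140.2, 128.4]
tcp_rot: [3.141, 0.0, 1.342]
contact_force: [0.5, -0.4, 0.3]
grip_width: 67.8
finger_force: 0.0
pin 0.66 [322. 231.] [ 435.  -140.4   -0. ]
reg 0.96 loc [318. 238.] box centre [ 433.4 -139.1   25. ] edges [31. -7.] [ -7. -32.]
reg 0.64 loc [583.   2.] box centre [635.2 -27.7  25. ] edges [25. -6.] [-0. -5.]
tcp [ 434.2 -139.9  128.3]
shift first [-0.    0.05  4.09] turn [0. 0. 0.] at [ 434.5 -139.5  128.1] yaw 77.1 J [-0.48  0.33  1.85  0.    0.96 -0.25] t 23.9 w 68.2
  shift after turn [-0.    0.05  4.09]
```

```bash
python3 -m pendant '[0,0,0.8,0,0,0,-0.48,0,0,0.8,0,0,0,-0.48,0,0,0.8,0,0,0,-0.48,0,0,0.8,0,0,0,-0.48,0,0,0.6,0,0,0,-0.48,0,0,0.3,0,0,0,-0.48,0,0,0,0,0,0,-0.48,0,0,0,0,0,0,1,0,0,0,0,0,0,1,0,0,0,0,0,0,1,0,0,0,0,0,0,1,0,0,0,0,0,0,1]' && python3 -m pendant '[0,0,0,0,0,0,1,0,0,0,0,0,0,1,0,0,0,0,0,0,1,0,0,0,0,0,0,1]'; python3 -c "
from h import *
go(659-4.9+6.75,14.5+1.1+29.2,130)"
```

```text
time: 25.05
tool_pos: [433.8, -139.9, 5.4]
tcp_rot: [3.141, 0.0, 1.344]
contact_force: [0.0, 0.1, 0.4]
grip_width: 32.3
finger_force: 0.0
time: 25.45
tool_pos: [433.8, -139.9, 5.3]
tcp_rot: [3.141, 0.0, 1.344]
contact_force: [-0.9, -0.8, 5.2]
grip_width: 30.8
finger_force: 30.0
shift first [ 7.7   5.99 -4.15] turn [0. 0. 0.] at [ 433.8 -139.9    5.3] yaw 77.0 J [-0.48  0.54  1.96 -0.    0.63 -0.25] t 25.4 w 30.8
  shift after turn [ 7.7   5.99 -4.15]
```

```bash
python3 -m pendant '[0,0,-0.7,0,0,0,1,0,0,-0.8,0,0,0,1,0,0,-0.9,0,0,0,1,0,0,-0.9,0,0,0,1,0,0,-0.9,0,0,0,1]' && python3 -m pendant '[0.85,0.66,0,0,0,0,1,0.85,0.66,0,0,0,0,1,0.85,0.66,0,0,0,0,1,0.85,0.66,0,0,0,0,1,0.85,0.66,0,0,0,0,1,0.85,0.66,0,0,0,0,1,0.85,0.66,0,0,0,0,1,0.85,0.66,0,0,0,0,1,0.9,0.71,0,0,0,0,1,0,0,0,0,0,0,1,0,0,0,0,0,0,1]';  python3 -c "
from h import *
go(660.9,44.8,12,77)"
```

```text
time: 25.95
tool_pos: [433.2, -139.6, 131.8]
tcp_rot: [-3.141, -0.0, 1.344]
contact_force: [0.5, 0.4, 0.0]
grip_width: 30.6
finger_force: 30.0
time: 27.05
tool_pos: [660.1, 45.3, 129.9]
tcp_rot: [-3.14, 0.001, 1.345]
contact_force: [0.1, -0.3, 0.7]
grip_width: 30.5
finger_force: 30.0
shift first [-0.01  0.04  3.93] turn [-0.03  0.01  0.02] at [660.1  45.3 129.9] yaw 77.1 J [-0.05  0.67  1.24 -0.    1.23  0.18] t 27.1 w 30.5
  shift after turn [-0.01  0.03  3.93]
```

Last time the descent ended about 3 mm short of the command, so I'll use the same total here: 3.8 and then 0.2.

```bash
python3 -m pendant '[0,0,0.8,0,0,0,1,0,0,0.8,0,0,0,1,0,0,0.8,0,0,0,1,0,0,0.7,0,0,0,1,0,0,0.4,0,0,0,1,0,0,0.2,0,0,0,1,0,0,0.1,0,0,0,1,0,0,0.1,0,0,0,1,0,0,0.1,0,0,0,1,0,0,0,0,0,0,1,0,0,0,0,0,0,1]' && python3 -m pendant '[0,0,0,0,0,0,-0.1,0,0,0,0,0,0,-0.1,0,0,0,0,0,0,-0.1,0,0,0,0,0,0,-0.1]' && python3 -m pendant '[0,0,-0.2,0,0,0,-0.1,0,0,-0.5,0,0,0,-0.1,0,0,-0.8,0,0,0,-0.1,0,0,-0.8,0,0,0,-0.1,0,0,-0.8,0,0,0,-0.48,0,0,-0.8,0,0,0,-0.48,0,0,0,0,0,0,-0.48]'; python3 -c "
from h import *
go(455,-8,140)"
```

```text
time: 28.15
tool_pos: [660.8, 44.9, 11.5]
tcp_rot: [3.141, -0.0, 1.344]
contact_force: [-0.1, -0.3, 0.4]
grip_width: 30.6
finger_force: 30.0
time: 28.55
tool_pos: [660.6, 44.9, 11.0]
tcp_rot: [-3.142, 0.0, 1.344]
contact_force: [-0.4, -0.2, -0.3]
grip_width: 50.0
finger_force: 0.0
time: 29.25
tool_pos: [663.0, 44.8, 133.6]
tcp_rot: [3.133, -0.002, 1.344]
contact_force: [0.4, 0.1, -0.2]
grip_width: 66.8
finger_force: 0.0
shift first [-3.27 -6.36 -0.27] turn [0. 0. 0.] at [663.   44.8 133.6] yaw 77.0 J [-0.05  0.67  1.24 -0.    1.23  0.18] t 29.2 w 66.8
  shift after turn [-3.27 -6.36 -0.27]
```

```bash
python3 -m pendant '[-0.47,-0.91,0,0,0,0,-0.48,-0.47,-0.91,0,0,0,0,-0.48,-0.47,-0.91,0,0,0,0,-0.48,-0.47,-0.91,0,0,0,0,-0.48,-0.47,-0.91,0,0,0,0,-0.48,-0.47,-0.91,0,0,0,0,-0.48,-0.45,-0.9,0,0,0,0,-0.48,0,0,0,0,0,-1,-0.48,0,0,0,0,0,-1,-0.48,0,0,0,0,0,-1,-0.48,0,0,0,0,0,-1,-0.48,0,0,0,0,0,-1,-0.48]' && python3 -m pendant '[0,0,0,0,0,-1,-0.48,0,0,0,0,0,-1,-0.48,0,0,0,0,0,-1,-0.48,0,0,0,0,0,-1,-0.48,0,0,0,0,0,-1,-0.48,0,0,0,0,0,-1,-0.48,0,0,0,0,0,-1,-0.48,0,0,0,0,0,-1,-0.48,0,0,0,0,0,-1,-0.48,0,0,0,0,0,-1,-0.48,0,0,0,0,0,-1,-0.48,0,0,0,0,0,-1,-0.48]' && python3 -m pendant '[0,0,0,0,0,-1,-0.48,0,0,0,0,0,-1,-0.48,0,0,0,0,0,-1,-0.48,0,0,0,0,0,-1,-0.48,0,0,0,0,0,-1,-0.48,0,0,0,0,0,-0.7,-0.48,0,0,0,0,0,0,-0.48]'; python3 -c "
from h import *
look('rail',28,'w5'); go(455,-8,4)"
```

```text
time: 30.45
tool_pos: [452.4, -7.8, 128.1]
tcp_rot: [3.142, 0.0, 1.696]
contact_force: [-0.8, 0.4, -0.8]
grip_width: 67.8
finger_force: 0.0
time: 31.65
tool_pos: [452.4, -7.8, 128.1]
tcp_rot: [-3.142, 0.0, 2.534]
contact_force: [0.4, -0.2, -0.4]
grip_width: 68.2
finger_force: 0.0
time: 32.35
tool_pos: [452.5, -7.8, 128.1]
tcp_rot: [-3.142, 0.0, 2.929]
contact_force: [0.1, 0.0, 0.6]
grip_width: 68.3
finger_force: 0.0
pin 0.9 [321. 236.] [456.1  -7.1   0. ]
pin 0.79 [369.  70.] [341.1  53.1   0. ]
reg 0.92 loc [377.  62.] box centre [340.7  53.7  28. ] edges [-48.  84.] [22. 17.]
reg 0.68 loc [318. 238.] box centre [451.6  -9.   28. ] edges [ 5. 27.] [ 94. -16.]
tcp [452.5  -7.8 128. ]
shift first [-0.08  0.01  4.13] turn [0. 0. 0.] at [452.6  -7.8 128. ] yaw 167.7 J [-0.19  0.33  1.86 -0.    0.96 -1.54] t 32.5 w 67.7
  shift after turn [-0.08  0.01  4.13]
```

View pics/w5.png

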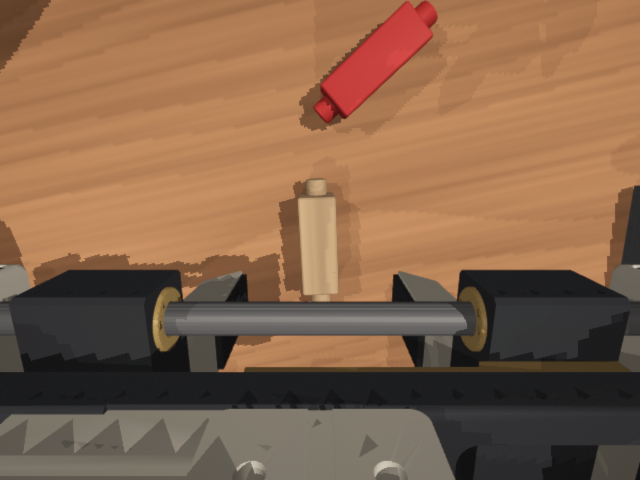

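The pale rail runs from (317,180) to (321,300), about 2° off the tool axis. The red look-alike is at (375,60). I'll turn by −0.5, go down and grip.

```bash
python3 -m pendant '[-0.05,0,0.8,0,0,-0.5,-0.48,0,0,0.8,0,0,0,-0.48,0,0,0.8,0,0,0,-0.48,0,0,0.8,0,0,0,-0.48,0,0,0.6,0,0,0,-0.48,0,0,0.3,0,0,0,-0.48,0,0,0,0,0,0,-0.48,0,0,0,0,0,0,1,0,0,0,0,0,0,1,0,0,0,0,0,0,1,0,0,0,0,0,0,1,0,0,0,0,0,0,1]' && python3 -m pendant '[0,0,0,0,0,0,1,0,0,0,0,0,0,1,0,0,0,0,0,0,1,0,0,0,0,0,0,1]'; python3 -c "
from h import *
go(538,-324,130,91)"
```

```text
time: 33.7
tool_pos: [454.3, -8.2, 5.3]
tcp_rot: [-3.141, 0.001, 2.964]
contact_force: [-0.4, -0.5, -0.7]
grip_width: 32.6
finger_force: 0.0
time: 34.1
tool_pos: [454.2, -8.1, 5.2]
tcp_rot: [-3.142, 0.0, 2.964]
contact_force: [-1.5, 0.1, 6.7]
grip_width: 27.9
finger_force: 30.0
shift first [-4.61 -9.87 -4.16] turn [0.00e+00 1.00e-02 1.97e+01] at [454.2  -8.1   5.2] yaw 169.8 J [-0.19  0.54  1.97 -0.    0.63 -1.58] t 34.1 w 27.9
  shift after turn [-10.58   2.61  -4.16]
```

```bash
python3 -m pendant '[0,0,-0.6,0,0,0,1,0,0,-0.6,0,0,0,1,0,0,-0.4,0,0,1,1,0,0,-0.4,0,0,1,1,0,0,-0.4,0,0,1,1,0,0,-0.4,0,0,1,1,0,0,-0.4,0,0,1,1,0,0,-0.4,0,0,1,1,0,0,-0.4,0,0,1,1,0,0,-0.2,0,0,1,1,0,0,0,0,0,1,1,0,0,0,0,0,1,1]' && python3 -m pendant '[0,0,0,0,0,1,1,0,0,0,0,0,1,1,0,0,0,0,0,1,1,0,0,0,0,0,1,1,0,0,0,0,0,1,1,0,0,0,0,0,1,1,0,0,0,0,0,1,1,0,0,0,0,0,1,1,0,0,0,0,0,1,1,0,0,0,0,0,0.7,1]' && python3 -m pendant '[-0.96,0.24,0,0,0,0,1,-0.96,0.24,0,0,0,0,1,-0.96,0.24,0,0,0,0,1,-0.96,0.24,0,0,0,0,1,-0.96,0.24,0,0,0,0,1,-0.96,0.24,0,0,0,0,1,-0.96,0.24,0,0,0,0,1,-0.96,0.24,0,0,0,0,1,-0.96,0.24,0,0,0,0,1,-0.96,0.24,0,0,0,0,1,-0.96,0.24,0,0,0,0,1]'; python3 -c "
from h import *
go(538,-324,130,91)
m=camera_model('top');im=capture('top')
cv2.imwrite('pics/t2.png',cv2.resize(im[80:300,80:560],None,fx=1.6,fy=1.6)[:,:,::-1])
look('tray_rails',18,'w6')"
```

```text
time: 35.3
tool_pos: [454.0, -8.1, 130.9]
tcp_rot: [-3.141, -0.0, 2.263]
contact_force: [-0.2, -0.2, -0.5]
grip_width: 27.0
finger_force: 30.0
time: 36.3
tool_pos: [453.8, -8.1, 130.6]
tcp_rot: [-3.141, -0.0, 1.586]
contact_force: [-0.5, -0.4, -0.7]
grip_width: 27.7
finger_force: 30.0
time: 37.4
tool_pos: [538.8, -324.5, 130.3]
tcp_rot: [-3.141, -0.001, 1.588]
contact_force: [1.2, -0.9, -1.2]
grip_width: 27.9
finger_force: 30.0
shift first [ 0.02 -0.03  0.01] turn [-0.01 -0.01 -0.  ] at [ 538.8 -324.5  130.3] yaw 91.0 J [-0.66  0.61  1.35  0.    1.18 -0.68] t 37.4 w 27.9
  shift after turn [ 0.02 -0.03  0.01]
reg 0.71 loc [370. 184.] box centre [ 567.2 -299.9   18. ] edges [187.   4.] [  17. -119.]
tcp [ 538.9 -326.8  130.1]
```

View pics/w6.png

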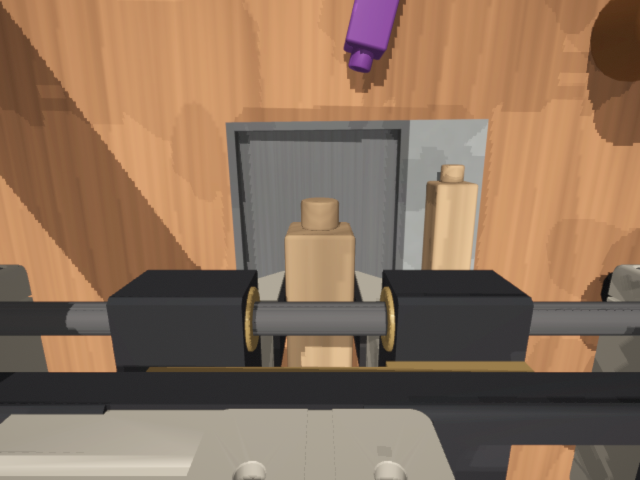

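View pics/t2.png

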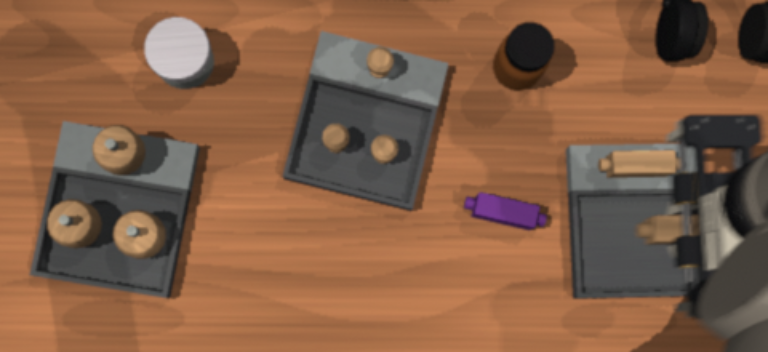

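Wrist view: the rail is held level along y at (320,260), and the tray's inner far corners are at (239,131) and (400,130). Top view: both feet and both knobs stand upright in the right trays.

```bash
python3 -c "
from h import *
for p in [(228,124),(239,131),(400,130),(488,121)]: print(p,px2w('wrist',p,18).round(1))
go(538,-324,12,91)"
```

```text
(228, 124) [ 470.9 -241.9   18. ]
(239, 131) [ 478.5 -246.6   18. ]
(400, 130) [ 594.  -243.9   18. ]
(488, 121) [ 656.1 -236.7   18. ]
shift first [-0.03 -0.01  3.93] turn [-0.02 -0.02 -0.01] at [ 538.3 -323.4  130. ] yaw 90.9 J [-0.66  0.61  1.35  0.    1.18 -0.68] t 37.6 w 28.2
  shift after turn [-0.02 -0.01  3.93]
```

```bash
python3 -m pendant '[0.05,0,0.8,0,0,0,1,0,0,0.8,0,0,0,1,0,0,0.8,0,0,0,1,0,0,0.7,0,0,0,1,0,0,0.4,0,0,0,1,0,0,0.2,0,0,0,1,0,0,0.1,0,0,0,1,0,0,0.1,0,0,0,1,0,0,0,0,0,0,1,0,0,0,0,0,0,1]'
```

```text
time: 38.6
tool_pos: [539.1, -322.3, 14.7]
tcp_rot: [3.141, 0.001, 1.588]
contact_force: [0.6, 0.2, 0.3]
grip_width: 27.7
finger_force: 30.0
```

```bash
python3 -m pendant '[0,0,0.09,0,0,0,1,0,0,0,0,0,0,1,0,0,0,0,0,0,1]' && python3 -m pendant '[0,0,0,0,0,0,-0.1,0,0,0,0,0,0,-0.1,0,0,0,0,0,0,-0.1,0,0,0,0,0,0,-0.1]' && python3 -m pendant '[0,0,-0.2,0,0,0,-0.1,0,0,-0.5,0,0,0,-0.1,0,0,-0.8,0,0,0,-0.1,0,0,-0.8,0,0,0,-0.1,0,0,-0.8,0,0,0,-0.48,0,0,-0.8,0,0,0,-0.48,-0.3,-1,-0.5,0,0,0,-0.48,-0.3,-1,-0.5,0,0,0,-0.48,-0.3,-1,-0.5,0,0,0,-0.48,-0.3,-1,-0.5,0,0,0,-0.48,-0.3,-1,0,0,0,0,-0.48,-0.3,-1,0,0,0,0,-0.48]' && python3 -m pendant '[-1,0,0,0,0,0,-0.48,-1,0,0,0,0,0,-0.48,-1,0,0,0,0,0,-0.48,-1,0,0,0,0,0,-0.48,0,0,0,0,0,0,-0.48,0,0,0,0,0,0,-0.48]'
python3 -c "
from h import *
im=capture('top')
cv2.imwrite('pics/t3.png',cv2.resize(im[80:300,80:560],None,fx=1.6,fy=1.6)[:,:,::-1])
im=capture('scene');cv2.imwrite('pics/s3.png',im[:,:,::-1])"
```

```text
time: 38.9
tool_pos: [538.8, -322.0, 11.4]
tcp_rot: [3.142, 0.0, 1.588]
contact_force: [-0.2, -0.0, 0.6]
grip_width: 27.8
finger_force: 30.0
time: 39.3
tool_pos: [538.9, -322.0, 11.4]
tcp_rot: [3.141, 0.0, 1.588]
contact_force: [0.1, -0.7, 0.9]
grip_width: 49.5
finger_force: 0.0
time: 40.5
tool_pos: [358.9, -379.7, 190.5]
tcp_rot: [3.14, 0.003, 1.589]
contact_force: [-0.6, -0.1, 0.6]
grip_width: 68.2
finger_force: 0.0
time: 41.1
tool_pos: [361.7, -499.1, 188.9]
tcp_rot: [3.141, 0.0, 1.588]
contact_force: [0.1, 0.9, 0.2]
grip_width: 67.7
finger_force: 0.0
```

View pics/t3.png

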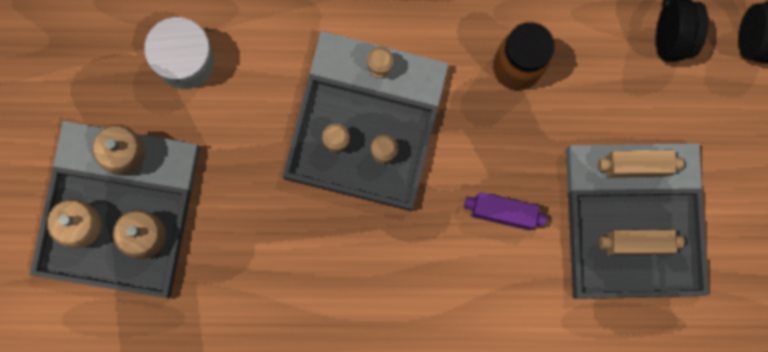

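View pics/s3.png

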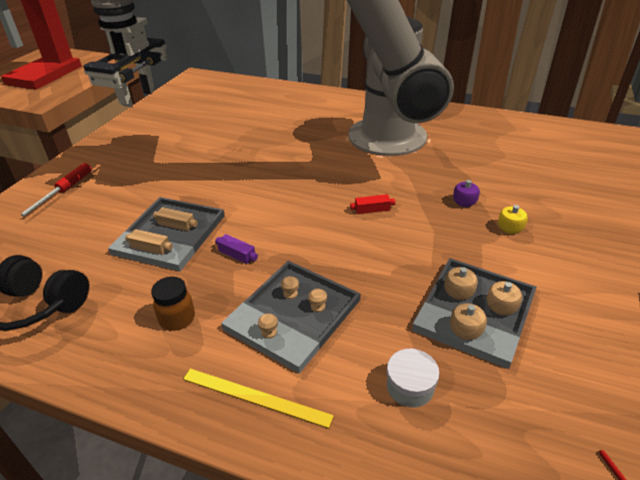

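Both final views agree. The feet are upright in their tray (scene 461,284 and 504,297), the knobs too (290,287 and 318,298), and the rail lies flat in its tray (175,218). The tin, the jar and the look-alikes haven't moved, and the gripper is clear of everything.

```bash
python3 -c "
from plant import *
print(close_job())"
```

```text
the job is handed in; nothing more can be done
None
```

I sorted all five parts into their matching trays, with the feet and knobs upright and the rail flat, and handed the job in at about 41 s of the 112 s allowed; the final pictures show the tin and jar where they were, but no verdict came back.

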